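Open the house shop's combination cash box

TASK

Open the cash box for the morning's trade: turn its three dials so that the code 4-7-2 (left to right as you stand at the box's front, where the steel bar is) is at the red index marks, slide the bolt knob back away from the front as far as it goes, then lift the lid by its front bar until it stands open by itself at 60 degrees or more, and let go. Do not shift or knock over anything else on the table.

Things in the scene. Friction and masses are not known exactly. Their poses are not given: they have to be found in the camera images.
- cashbox: dark green steel cash box, 300 mm wide, 220 mm deep, 100 mm high to the top of the closed lid, screwed to the table. Origin: centre of its underside; x points from its front (the side with the steel bar) to its hinge side, y to the left as seen from the front, z up. The lid is 25 mm high; an aluminium lock plate with the three dials lies across it, 5 mm behind mid-depth, the dials 72 mm apart
- lid (a joint): angle of the lid (rad), 0 shut, grows as it lifts, stop at 1.75. The lid with its lock weighs 0.7 kg; a stiff hinge (0.8 N m) holds it wherever it is left above about 20 degrees. Locked until the bolt is drawn. Its hinge line runs along the box's y, 110 mm behind the box's origin (+x) and 75 mm above the table
- lid_bar (a point): middle of the round steel bar on the lid's front: 10 mm thick, 100 mm long, parallel to the hinge line, 42 mm in front of the lid with open space behind and below it, 87 mm above the table when shut, 262 mm in front of the hinge line and 12 mm above its height
- bolt (a joint): travel of the bolt (m): 0 home (locked), 0.018 fully drawn. It slides in the box's +x direction with 2.5 N of friction and stays where it is left. It can be drawn only when all three dials are at the code to within about 14 degrees; otherwise it stops after about 2 mm
- bolt_knob (a point): centre of the steel bolt knob on the lid, near the lid's front edge, in a brass plate: 12 mm in x, 26 mm in y, 16 mm high, rising 16 mm above the lid; 39 mm of clear lid in front of it. Push its front face backwards
- dial_left (a joint): angle of the left (+y) dial relative to the lid (rad), counter-clockwise from above positive, no stops. The number at the red index mark is angle / 0.6283 (36 degrees a number, wrapping after 9), so 4 is at 2.513. At angle 0 the red end of its finger bar points to the index, along the box's +x. Friction 0.05 N m, no clicks
- dial_left_axis (a point): on the axis of the left (+y) dial, half-way up its finger bar. Black disc 52 mm across and 8 mm thick lying on the lid, white numbers 0 to 9 round its rim (rising clockwise from above), and a steel finger bar across its middle: 34 mm long, 9 mm thick, standing from 8 to 26 mm above the lid plate, its end at the number 0 red. This point is 17 mm above the lid plate and 9 mm below the bar's top
- dial_left_num4 (a point): the number 4 on the left (+y) dial's rim, 21 mm from the axis
- dial_left_index (a point): where the number read on the left (+y) dial stands: beside the red index mark on its hinge side (+x of the box), 21 mm from the axis
- dial_mid (a joint): angle of the middle dial relative to the lid (rad), counter-clockwise from above positive, no stops. The number at the red index mark is angle / 0.6283 (36 degrees a number, wrapping after 9), so 7 is at 4.398. At angle 0 the red end of its finger bar points to the index, along the box's +x. Friction 0.05 N m, no clicks
- dial_mid_axis (a point): on the axis of the middle dial, half-way up its finger bar. Black disc 52 mm across and 8 mm thick lying on the lid, white numbers 0 to 9 round its rim (rising clockwise from above), and a steel finger bar across its middle: 34 mm long, 9 mm thick, standing from 8 to 26 mm above the lid plate, its end at the number 0 red. This point is 17 mm above the lid plate and 9 mm below the bar's top
- dial_mid_num7 (a point): the number 7 on the middle dial's rim, 21 mm from the axis
- dial_mid_index (a point): where the number read on the middle dial stands: beside the red index mark on its hinge side (+x of the box), 21 mm from the axis
- dial_right (a joint): angle of the right (-y) dial relative to the lid (rad), counter-clockwise from above positive, no stops. The number at the red index mark is angle / 0.6283 (36 degrees a number, wrapping after 9), so 2 is at 1.257. At angle 0 the red end of its finger bar points to the index, along the box's +x. Friction 0.05 N m, no clicks
- dial_right_axis (a point): on the axis of the right (-y) dial, half-way up its finger bar. Black disc 52 mm across and 8 mm thick lying on the lid, white numbers 0 to 9 round its rim (rising clockwise from above), and a steel finger bar across its middle: 34 mm long, 9 mm thick, standing from 8 to 26 mm above the lid plate, its end at the number 0 red. This point is 17 mm above the lid plate and 9 mm below the bar's top
- dial_right_num2 (a point): the number 2 on the right (-y) dial's rim, 21 mm from the axis
- dial_right_index (a point): where the number read on the right (-y) dial stands: beside the red index mark on its hinge side (+x of the box), 21 mm from the axis
- orange_cup: orange plastic cup, 76 mm wide, 95 mm high, left of the box; origin at the centre of its underside; leave alone
- tumbler: glass tumbler, 70 mm wide, 110 mm high, left of the box; origin at the centre of its underside; leave alone
- egg_cup: ceramic egg cup, 48 mm wide, 62 mm high, right of the box; origin at the centre of its underside; leave alone
- salt_shaker: white salt shaker, 42 mm wide, 74 mm high, right of the box; origin at the centre of its underside; leave alone
- fork: steel fork, 200 mm long, lying flat at the left; origin near mid-length at its underside; leave alone
- sweet_jar: amber glass jar with red cap, 90 mm wide, 130 mm high, at the right; origin at the centre of its underside; leave alone

How it is judged (in metres and radians):
On the way, in this order (a step that is already met when the one before it is completed fails the run):
1. all three dials stand at the code 4-7-2 (distance between dial_left_num4 and dial_left_index below 0.0065 m and distance between dial_mid_num7 and dial_mid_index below 0.0065 m and distance between dial_right_num2 and dial_right_index below 0.0065 m), for 0.2 s.
2. the bolt is drawn while the lid is still down and the dials are at the code (all of step 1 and value of joint bolt above 0.014 m and value of joint lid below 0.1 rad), for 0.2 s.
At the end, for the whole second after the job is handed in: The lid stands open and still at 60 degrees or more (59 accepted), let go, with the bolt drawn at least 14 mm and the dials still at 4-7-2 (each number within 6.5 mm of its index, about 17 degrees) (all of step 1 and value of joint lid above 1.03 rad and velocity of joint lid between -0.1 and 0.1 rad/s and value of joint bolt above 0.014 m); the robot touches nothing.
It fails at once if a bystander (cup, tumbler, egg cup, salt shaker, fork, jar) is moved by more than 25 mm or tipped (distance of any of orange_cup, tumbler, egg_cup, salt_shaker, fork, sweet_jar from where it was at the start of the episode above 0.025 m or angle between any of orange_cup, tumbler, egg_cup, salt_shaker, sweet_jar's own z axis and vertical above 0.3 rad).
It also fails if it takes over 72 s, if anything falls off the work surface, if the arm or the gripper's body presses on something with over 40 N, if the wrist force passes 120 N, or if a joint passes its speed limit or range.

ROBOT

A 6-joint arm with a two-finger parallel gripper is mounted at the origin on the work surface. World frame = base frame: x ahead of the robot, y to its left, z up, the work surface at z = 0. Lengths are in mm, angles in rad, forces in N, time in s.
With the tool pointing down it reaches from about 350 to 875 mm from the base axis. Payload 4.2 kg.
Tool frame: the origin (TCP) lies midway between the tips of the shut fingers; the grasp point (between the pads) lies 19 mm behind it; z points along the fingers, y is the line along which they close (so a half turn about z gives the same grasp; the last joint's range is limited). The gripper opens to 85 mm and grips with 20 to 120 N. Pads are 22 mm wide; open, the fingers measure 114 mm over their backs; the gripper's body (76 mm by 85 mm) begins 54 mm behind the grasp point. The pads swing forward as they close: fully open they stand 13 mm farther back than shut.
Start: joints at [-1.07, 0.385, 0.008, 0, -1.194, -0.259], TCP at [149.674, -606.792, 192.112] pointing down, gripper open.
Joint ranges: [-3.14, 3.14], [-1.21, 2.06], [-1.07, 1.41], [-3.16, 2.05], [-2.99, -0.16], [-3.1, 3.1]. Speed limits (rad/s): [2.79, 2.79, 3.14, 3.14, 3.14, 3.14].

INTERFACE

Orientations are given as [roll, pitch, yaw] about the fixed x, y, z axes, in that order (R = Rz(yaw) Ry(pitch) Rx(roll)).
In Python, from bench import manip, eyes gives the robot as it stands. The module is installed in compiled form; this text tells all that it offers.
- The arm moves only by the tool step_arm, never from a script. Its argument "deltas" is a list of rows, each a list of 5 numbers: the closure, from 0 (fully open) to 1 (shut), then the shift along the tool's x, y, z in mm, then the turn about the tool's z in degrees. In form: [[hand, x, y, z, yaw], ...]. A call has 1 to 12 rows; each row shifts and turns the commanded pose from where the row before left it, along the tool's axes as they then stand; what a row does not reach is not made up. A row lasts 1/8 s, in which the tool goes at most 62.5 mm and 10.7 degrees, less where a joint would pass 70% of its speed; a pose out of reach is approached as far as the arm can. A call is refused whole if a number of a shift passes 62.5 or a number of a turn 10.7, either way. A call with a gripper value outside its range is refused whole. The fingers move at their own pace and stop on an object; "grip_force" is the grip in N (left out, the last holds). Time passes only in rows, so rows that do not move let the fingers close. It gives the time, the measured TCP pose, the force, the opening and the grip force at its end, in the units of the state.
- manip.get_state(): the state, without advancing time (a new reading comes with each control period).
- eyes.get_image(name): name is "scene" or "top"; returns a dict with "image" (420x560x3 uint8, red, green, blue), "range_z" (420x560 float32, mm along the optical axis (not along the pixel's ray), 0 where there is no reading), "mtx" (3x3 intrinsics, pixels), "k1" (the pictures are not rectified: a ray, as slopes to the right and down, at radius r is drawn at 1 + k1 r^2 times it, then the intrinsics apply), "T" (4x4, takes a point from camera to world coordinates). Camera axes: x right, y up, looking along -z (the intrinsics and any distortion apply to the point x, -y, -z); pixel columns grow to the right and rows downward; lengths in mm; the calibration is good to about 2 mm. A picture is of the moment at which its call begins.
- manip.finish_job(): hands the job in; it is judged then, once.
The state is a dict: "time_s": time; "joints": joint angles; "qvel": joint speeds; "effort": joint torques, N m; "ee_pos": TCP position; "orientation": TCP orientation; "ft_force": force on the tool from outside, world axes, zero at the start; "ft_torque": the same for the moment, N m; "finger_gap": opening from 0.0 (shut) to 1.0 (fully open); "gripper_force": force on a finger pad.
Only numpy, scipy, OpenCV 4.12 (cv2) and the standard library are available. Lean on these libraries where they do the work, as an engineer would, in place of code of your own. Each camera call takes 0.05 s, during which the arm holds its last target. There are 200 camera calls.

## Working session

There is one attempt and no reset: what is moved stays moved. The work goes in short steps, Python scripts to look and compute and a tool call to move; the robot and the scene stay as the last step left them, time stands still between calls to the robot, and variables do not carry over. Pictures are saved under pics/ and viewed, at most 10 in all, crops included, and the job is handed in when it is done.

Besides the shell and the picture viewer there is one more tool, called after "Call:" by a JSON object that holds its "name" and its "arguments". step_arm: Moves the arm, as the interface text tells. Its arguments: {"type":"object","properties":{"deltas":{"type":"array","items":{"type":"array","items":{"type":"number"}}},"grip_force":{"type":"number"}},"required":["deltas"]}

```bash
mkdir -p pics
cat > h.py <<'E'
import numpy as np, cv2
from bench import manip, eyes
def grab(n):
    d=eyes.get_image(n); return d
def save(d,f,box=None,s=1):
    im=d["image"][:,:,::-1]
    if box: im=im[box[1]:box[3],box[0]:box[2]]
    cv2.imwrite("pics/"+f,cv2.resize(im,None,fx=s,fy=s,interpolation=cv2.INTER_CUBIC))
def ray(d,uv):
    K=d["mtx"];k=d["k1"];uv=np.atleast_2d(uv).astype(float)
    p=cv2.undistortPoints(uv[:,None],K,np.array([k,0,0,0.]))[:,0]
    D=np.c_[p[:,0],-p[:,1],-np.ones(len(p))]@d["T"][:3,:3].T
    return d["T"][:3,3],D
def onz(d,uv,z):
    o,D=ray(d,uv); return o+D*((z-o[2])/D[:,2])[:,None]
def proj(d,P):
    T=d["T"];c=(np.atleast_2d(P)-T[:3,3])@T[:3,:3]
    c=c*[1,-1,-1]
    return cv2.projectPoints(c[:,None],np.zeros(3),np.zeros(3),d["mtx"],np.array([d["k1"],0,0,0.]))[0][:,0]
E
python3 - <<'E'
from h import *
for n in("top","scene"):
    d=grab(n); save(d,n+"0.png"); print(n,d["T"].round(3).tolist(),d["mtx"].tolist(),d["k1"])
print(manip.get_state())
E
```

```text
top [[0.003, 0.984, -0.179, 391.952], [-1.0, 0.001, -0.014, -15.889], [-0.014, 0.179, 0.984, 1352.135], [0.0, 0.0, 0.0, 1.0]] [[444.2144768480025, 0.0, 279.0301821324198], [0.0, 444.2144768480025, 204.3475170911224], [0.0, 0.0, 1.0]] -0.0008280910758438909
scene [[0.649, -0.446, 0.616, 1311.495], [0.76, 0.363, -0.538, -592.38], [0.016, 0.818, 0.575, 731.274], [0.0, 0.0, 0.0, 1.0]] [[380.2742544045022, 0.0, 279.0732603179803], [0.0, 380.2742544045022, 217.052806732173], [0.0, 0.0, 1.0]] 0.010115669431000859
{'time_s': 0.1, 'joints': array([-1.07040059e+00,  3.85511434e-01,  6.75801748e-03, -4.42257055e-04,
       -1.19399307e+00, -2.58616474e-01]), 'qvel': array([ 0.00037376, -0.0010169 ,  0.00492482,  0.00078369, -0.00087769,
       -0.00170393]), 'effort': array([ 1.35229784e-03, -3.93320060e+01,  1.88929993e+01,  4.19786051e+00,
       -2.58150154e-03,  1.08236313e-05]), 'ee_pos': array([ 149.52590285, -606.23359631,  191.10903646]), 'orientation': array([ 3.13960223e+00, -1.01500759e-04, -2.89997642e+00]), 'ft_force': array([-0.67511945, -0.37748392, -0.19180708]), 'ft_torque': array([-0.03648335,  0.04056046,  0.01763686]), 'gripper_force': 0.0, 'finger_gap': 1.0003889212514956}
```

View pics/top0.png

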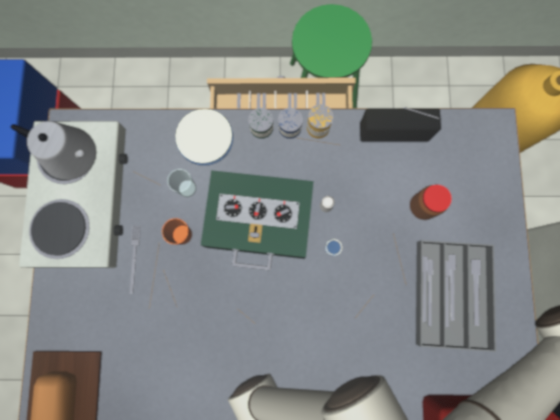

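View pics/scene0.png

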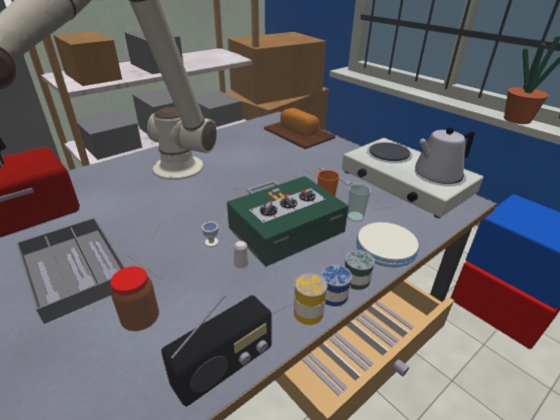

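The top view shows the box centred near (258,213), with the bar at (252,262) facing the robot and the dials at (233,207), (258,210) and (283,213). In the scene view the box is at (288,215). Next I'll measure the box and dials.

Run:
```python
from h import *
d=grab("top"); save(d,"crop1.png",(195,160,325,275),6)
im=d["image"]; hsv=cv2.cvtColor(im,cv2.COLOR_RGB2HSV)
m=np.zeros(im.shape[:2],np.uint8); m[160:275,195:325]=1
g=((hsv[...,0]>60)&(hsv[...,0]<95)&(hsv[...,1]>90)&(m>0)).astype(np.uint8)
c=max(cv2.findContours(g,0,1)[0],key=cv2.contourArea)
r=cv2.minAreaRect(c); b=cv2.boxPoints(r); print("rect",r)
Z=onz(d,b,100);print("corners z100",Z.round(1).tolist()); print(np.linalg.norm(Z-np.roll(Z,1,0),axis=1), Z.mean(0))
# aluminium plate with dials: bright & low sat inside, contour
dark=((hsv[...,2]<70)&(hsv[...,1]<120)&(m>0)).astype(np.uint8)
red=((((hsv[...,0]<12)|(hsv[...,0]>168)))&(hsv[...,1]>110)&(hsv[...,2]>80)&(m>0)).astype(np.uint8)
for name,k,z in(("dark",dark,108),("red",red,126)):
    n,l,s,ce=cv2.connectedComponentsWithStats(k)
    for i in range(1,n):
        if s[i,4]>2: print(name,s[i,4],ce[i].round(2),onz(d,ce[i],z)[0].round(1))
br=((hsv[...,0]>15)&(hsv[...,0]<30)&(hsv[...,1]>110)&(m>0)).astype(np.uint8)
n,l,s,ce=cv2.connectedComponentsWithStats(br)
for i in range(1,n):
    if s[i,4]>8: print("brass",s[i],ce[i].round(2),onz(d,ce[i],101)[0].round(1))
```

```text
Traceback (most recent call last):
ValueError: max() iterable argument is empty
```

View pics/crop1.png

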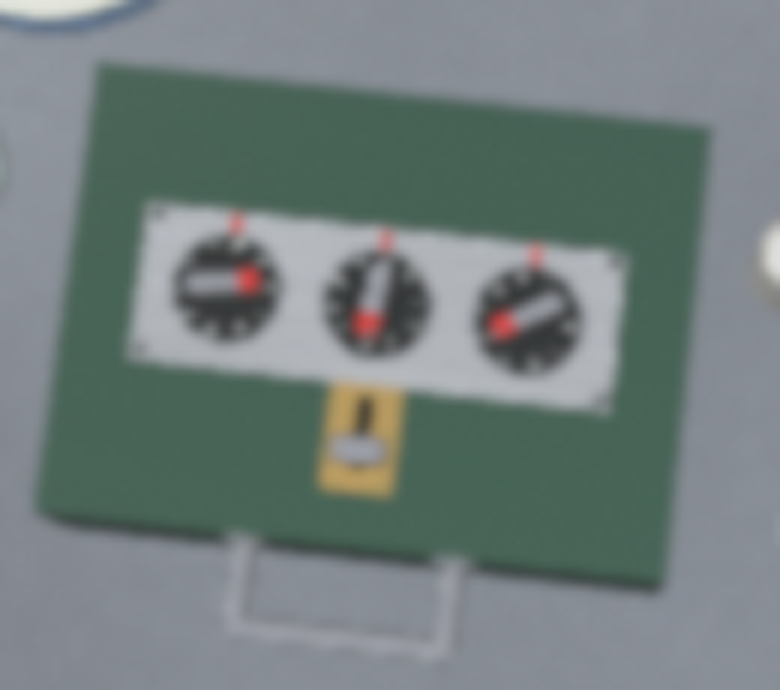

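The crop shows the lid corners at crop pixels (98,64), (710,128), (663,580) and (38,510). The dials are at (226,287), (377,303) and (528,320): left red end to the right, middle towards the front, right to the front-left. I'll loosen the saturation thresholds and measure.

```bash
cat > meas.py <<'E'
from h import *
def comps(k,mn):
    n,l,s,ce=cv2.connectedComponentsWithStats(k.astype(np.uint8)); return [(s[i,4],ce[i],l==i) for i in range(1,n) if s[i,4]>=mn]
def masks(d):
    S=4; im=cv2.resize(d["image"][160:275,195:325],None,fx=S,fy=S,interpolation=cv2.INTER_CUBIC)
    f=lambda p:(np.asarray(p)+.5)/S-.5+[195,160]
    return im,cv2.cvtColor(im,cv2.COLOR_RGB2HSV),f
def box(d):
    im,h,f=masks(d)
    g=((h[...,0]>55)&(h[...,0]<95)&(h[...,1]>55)&(h[...,2]>50))
    k=max(comps(g,100),key=lambda c:c[0])
    c=max(cv2.findContours(k[2].astype(np.uint8),0,1)[0],key=cv2.contourArea).astype(float)[:,0]
    P=onz(d,f(c),100)[:,:2]
    r=cv2.minAreaRect(P.astype(np.float32)); return r,cv2.boxPoints(r)
def reds(d,z=126):
    im,h,f=masks(d)
    a=((h[...,0]<12)|(h[...,0]>168))&(h[...,1]>110)&(h[...,2]>90)
    return [(n,onz(d,f(c),z)[0].round(1)) for n,c,_ in comps(a,20)]
E
python3 - <<'E'
from meas import *
d=grab("top"); r,b=box(d); print(r,b.tolist())
for x in reds(d): print("red",x, )
s=lambda x,y:np.array([[x/6-.42+195,y/6-.42+160]])
for n,p,z in(("L",(226,287),108),("M",(377,303),108),("R",(528,320),108),("knob",(357,448),116),("bar",(337,641),87),("barL",(233,628),87),("barR",(443,655),87)): print(n,onz(d,s(*p),z)[0].round(1))
for n,a,b in(("L",(185,285),(260,280)),("M",(381,258),(367,332)),("R",(560,300),(494,328))):
    A,B=onz(d,s(*a),126)[0],onz(d,s(*b),126)[0]; print(n,A.round(1),B.round(1),((A+B)/2).round(1),np.linalg.norm(A-B).round(1),np.degrees(np.arctan2(*(B-A)[[1,0]])).round(1))
rz=d["range_z"]; o,D=ray(d,np.array([[225.,185],[300,185],[240,240],[210,230]]))
for (u,v),q in zip(((225,185),(300,185),(240,240),(210,230)),D): print((o+q*rz[v,u]).round(1))
E
```

```text
((594.030517578125, 64.69357299804688), (294.13720703125, 218.61668395996094), 83.78728485107422) [[469.4483642578125, -69.68194580078125], [686.7811279296875, -93.34063720703125], [718.6126708984375, 199.069091796875], [501.2799072265625, 222.727783203125]]
red (np.int32(212), array([609.7, 122.4, 126. ]))
red (np.int32(224), array([588.3,   4.5, 126. ]))
red (np.int32(222), array([588.8,  67.8, 126. ]))
L [609.  135.5 108. ]
M [601.4  63.7 108. ]
R [593.3  -7.8 108. ]
knob [531.5  71.7 116. ]
bar [443.5  82.   87. ]
barL [449.4 131.2  87. ]
barR [437.1  32.   87. ]
L [606.8 152.6 126. ] [609.2 117.5 126. ] [608. 135. 126.] 35.2 -86.1
M [619.7  61.  126. ] [584.6  67.1 126. ] [602.2  64.  126. ] 35.6 170.1
R [599.8 -22.8 126. ] [586.6   7.9 126. ] [593.2  -7.5 126. ] 33.5 113.3
[676.4 159.1  99.1]
[676.2 -57.9  99.9]
[517.1 112.7  98. ]
[545.4 198.6  98.7]
```

Create go.py:
```python
import sys,numpy as np
from bench import manip
# usage: go.py x y z yawdeg -> remaining shift in present tool axes, and turn about tool z
s=manip.get_state(); p=s["ee_pos"]; y=s["orientation"][2]
t=np.array([float(a) for a in sys.argv[1:4]]); d=t-p
c,n=np.cos(y),np.sin(y)
print("t",round(s["time_s"],2),"pos",p.round(1),"rpy",np.degrees(s["orientation"]).round(1),"F",s["ft_force"].round(1),"gap",round(s["finger_gap"],2),"j6",s["joints"][5].round(2))
print("tool dx,dy,dz",(c*d[0]+n*d[1]).round(1),(n*d[0]-c*d[1]).round(1),(-d[2]).round(1),"turn",(-((float(sys.argv[4])-np.degrees(y)+180)%360-180)).round(1))
```

```text
(no output)
```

Call:
{"name": "step_arm", "arguments": {"deltas": [[0.6, -41.5, 40.7, 0, 0], [0.6, -41.5, 40.7, 0, 0], [0.6, -41.5, 40.7, 0, 0], [0.6, -41.5, 40.7, 0, 0], [0.6, -41.5, 40.7, 0, 0], [0.6, -41.5, 40.7, 0, 0], [0.6, -41.5, 40.7, 0, 0], [0.6, -41.5, 40.7, 0, 0], [0.6, -41.5, 40.7, 0, 0], [0.6, -41.5, 40.7, 0, 0], [0.6, -41.5, 40.7, 0, 0], [0.6, -41.5, 40.7, 0, 0]], "grip_force": 30}}

```text
time_s: 1.7
ee_pos: [516.9, -11.5, 192.2]
orientation: [-3.142, 0.0, -2.899]
ft_force: [1.2, -0.6, 0.9]
finger_gap: 0.404
gripper_force: 0.0
```

Call:
{"name": "step_arm", "arguments": {"deltas": [[0.6, 0, 0, 0, -10], [0.6, 0, 0, 0, -10], [0.6, 0, 0, 0, -10], [0.6, 0, 0, 0, -10], [0.6, 0, 0, 0, -10], [0.6, 0, 0, 0, -10], [0.6, 0, 0, 0, -10], [0.6, 0, 0, 0, -10], [0.6, 0, 0, 0, 0]]}}

```text
time_s: 2.82
ee_pos: [516.1, -13.4, 192.0]
orientation: [3.141, 0.0, -1.506]
ft_force: [0.8, 0.5, -0.5]
finger_gap: 0.399
gripper_force: 0.0
```

```bash
python3 go.py 608.5 135.2 150 -86.1
```

```text
t 2.83 pos [516.1 -13.4 192. ] rpy [180.    0.  -86.3] F [ 0.8  0.5 -0.5] gap 0.4 j6 -0.22
tool dx,dy,dz -142.2 -101.9 42.0 turn -0.2
```

Call:
{"name": "step_arm", "arguments": {"deltas": [[0.6, -47.4, -34, 0, 0], [0.6, -47.4, -34, 0, 0], [0.6, -47.4, -34, 0, 0], [0.6, 0, 0, 20, 0], [0.6, 0, 0, 22, 0], [0.6, 0, 0, 0, 0]]}}

```text
time_s: 3.58
ee_pos: [607.1, 135.0, 147.9]
orientation: [3.137, -0.002, -1.506]
ft_force: [0.5, 0.3, 0.1]
finger_gap: 0.401
gripper_force: 0.0
```

```bash
python3 go.py 608.5 135.2 111 -86.1
python3 - <<'E'
from h import *
d=grab("scene"); save(d,"s1.png",(215,150,365,262),5)
E
```

```text
t 3.58 pos [607.1 135.  147.9] rpy [ 1.797e+02 -1.000e-01 -8.630e+01] F [0.5 0.3 0.1] gap 0.4 j6 -0.41
tool dx,dy,dz -0.1 -1.4 36.9 turn -0.2
```

View pics/s1.png

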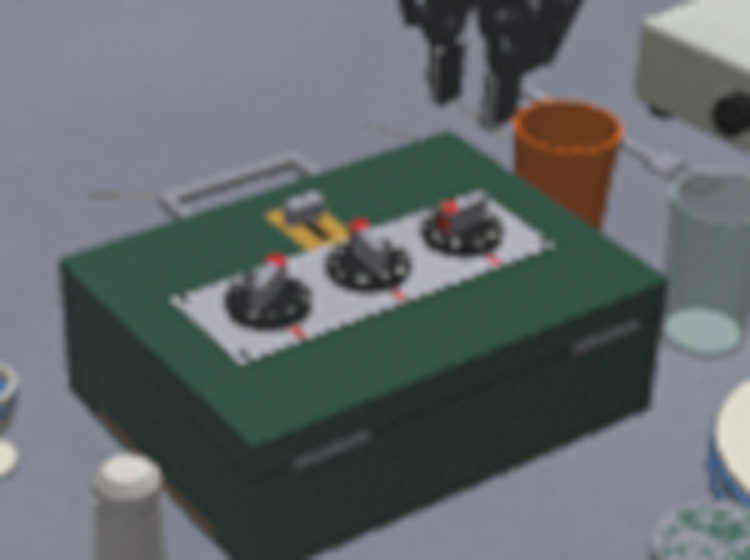

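The fingertips are at crop (445,100) and (495,120), which looks too far from the dial at (462,230). I'll check this by projecting points into both views.

Run:
```python
from h import *
d=grab("scene"); t=grab("top")
for P in ([607.1,135,148],[607.1,135,156],[608.5,135.2,117],[593,-7.5,117]):
    u=proj(d,P)[0]; print(P,"crop",((u-[215,150])*5).round(0),"top",proj(t,P)[0].round(1))
# tips in scene crop -> triangulate intersect at dials
for uv in ((462,232),(370,265),(268,300)): print(onz(d,np.array([[uv[0]/5+215,uv[1]/5+150]]),108)[0].round(1))
for uv in ((445,100),(495,125)): print([onz(d,np.array([[uv[0]/5+215,uv[1]/5+150]]),z)[0].round(0).tolist() for z in(140,150,160)])
save(t,"t1.png",(175,140,335,260),5)
```

```text
[607.1, 135, 148] crop [461. 169.] top [230.7 205.6]
[607.1, 135, 156] crop [462. 157.] top [230.4 205.1]
[608.5, 135.2, 117] crop [460. 213.] top [232. 207.]
[593, -7.5, 117] crop [266. 282.] top [282.4 212.5]
[615.3 130.8 108. ]
[607.4  61.6 108. ]
[597.8  -9.7 108. ]
[[526.0, 199.0, 140.0], [539.0, 185.0, 150.0], [553.0, 172.0, 160.0]]
[[571.0, 201.0, 140.0], [583.0, 187.0, 150.0], [596.0, 174.0, 160.0]]
```

View pics/t1.png

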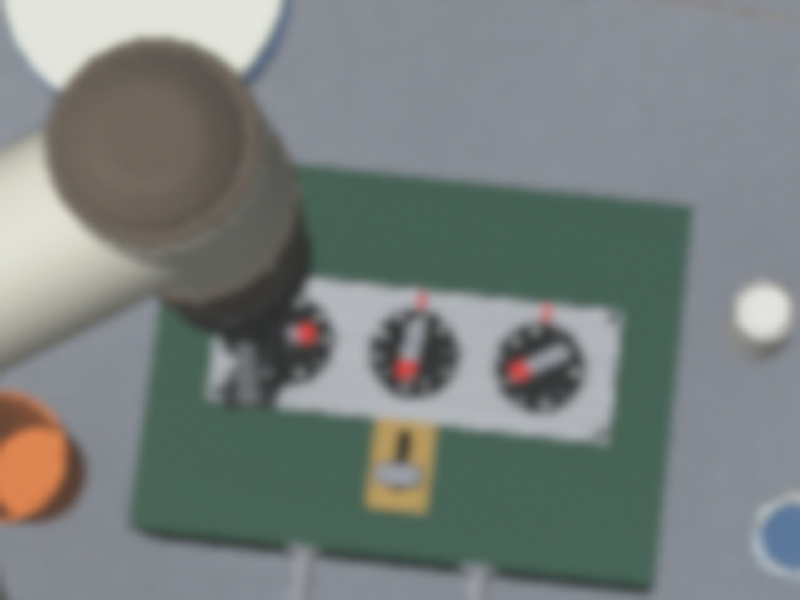

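The top crop shows one fingertip near (245,385) and the scene tips don't match the TCP projection. I'll use the depth images to locate the fingers.

Run:
```python
from h import *
def cloud(d):
    v,u=np.mgrid[0:420,0:560]; o,D=ray(d,np.c_[u.ravel(),v.ravel()]); return (o+D*d["range_z"].ravel()[:,None]),np.c_[u.ravel(),v.ravel()]
for n in("scene","top"):
    d=grab(n); P,uv=cloud(d)
    k=(np.abs(P[:,0]-607)<90)&(np.abs(P[:,1]-135)<80)&(P[:,2]>135)
    Q=P[k]; print(n,len(Q))
    for z in range(135,420,20 if n=="scene" else 40):
        s=Q[(Q[:,2]>=z)&(Q[:,2]<z+20)]
        if len(s): print(z,len(s),s.min(0).round(0),s.max(0).round(0),s.mean(0).round(0))
    k=(np.abs(P[:,2]-99)<12)&(np.abs(P[:,0]-595)<130)&(np.abs(P[:,1]-65)<170)
    print("lid",np.percentile(P[k],[2,50,98],axis=0).round(1).tolist())
    for s in((200,198),) if n=="top" else ((303,170),(314,174)): print(s,P[s[1]*560+s[0]].round(0))
```

```text
scene 3980
175 14 [592. 123. 189.] [636. 144. 195.] [611. 134. 193.]
195 89 [581. 123. 195.] [644. 148. 214.] [614. 133. 206.]
215 79 [583. 122. 215.] [645. 147. 235.] [612. 131. 225.]
235 169 [559. 119. 235.] [667. 151. 255.] [616. 132. 245.]
255 212 [550. 117. 255.] [674. 155. 275.] [617. 130. 265.]
275 258 [549. 114. 275.] [679. 152. 295.] [623. 128. 286.]
295 143 [575. 116. 295.] [663. 147. 315.] [629. 129. 302.]
315 160 [595.  97. 316.] [651. 161. 335.] [633. 116. 326.]
335 193 [590.  97. 335.] [649. 156. 355.] [631. 116. 345.]
355 220 [581.  98. 355.] [650. 169. 375.] [629. 119. 364.]
375 177 [592.  96. 375.] [651. 161. 395.] [633. 114. 387.]
395 228 [588.  95. 395.] [653. 161. 415.] [632. 114. 405.]
415 243 [588.  93. 415.] [654. 164. 435.] [633. 114. 426.]
lid [[487.6, -87.9, 89.6], [621.0, 41.4, 99.2], [714.4, 206.8, 108.5]]
(303, 170) [597. 123. 195.]
(314, 174) [637. 130. 196.]
top 3652
215 2 [578. 126. 234.] [580. 126. 235.] [579. 126. 234.]
255 19 [556. 116. 255.] [592. 126. 274.] [578. 120. 263.]
295 47 [546. 122. 295.] [578. 142. 314.] [568. 131. 301.]
335 53 [572.  98. 335.] [620. 154. 355.] [584. 118. 346.]
375 44 [570.  96. 378.] [619. 159. 395.] [582. 117. 387.]
415 11 [569. 100. 416.] [587. 125. 431.] [575. 115. 424.]
lid [[481.1, -82.7, 94.5], [574.5, 41.5, 100.5], [697.5, 209.0, 109.2]]
(200, 198) [559. 151. 502.]
```

```bash
cat > tips.py <<'E'
from h import *
s=manip.get_state(); print("t",s["time_s"],s["ee_pos"].round(1),s["joints"].round(3))
d=grab("scene"); v,u=np.mgrid[0:420,0:560]; o,D=ray(d,np.c_[u.ravel(),v.ravel()]); P=o+D*d["range_z"].ravel()[:,None]
x,y=s["ee_pos"][:2]; k=(abs(P[:,0]-x-5)<50)&(abs(P[:,1]-y)<25)&(P[:,2]>130); z=P[k][:,2]
Q=P[k][z<z.min()+25]; print("tip z",np.sort(z)[[0,5,20]].round(1),"xy",Q.mean(0).round(1), np.ptp(Q,axis=0).round(1))
E
python3 tips.py
```

```text
t 3.825 [609.1 135.4 151.5] [ 0.478  0.411 -0.056  0.    -1.101 -0.412]
tip z [191.2 193.8 199.1] xy [614.8 132.5 205. ] [62.5 28.  25. ]
```

Call:
{"name": "step_arm", "arguments": {"deltas": [[0.9, 0, 0, -10, 0], [0.9, 0, 0, 0, 0], [0.9, 0, 0, 0, 0], [0.9, 0, 0, 0, 0], [0.9, 0, 0, 0, 0]]}}

```text
time_s: 4.5
ee_pos: [608.3, 135.3, 159.9]
orientation: [3.141, -0.0, -1.504]
ft_force: [0.4, -0.4, 0.0]
finger_gap: 0.1
gripper_force: 0.0
```

```bash
python3 tips.py
```

```text
t 4.5 [608.3 135.3 159.9] [ 0.478  0.405 -0.044 -0.    -1.122 -0.411]
tip z [198.1 201.1 207.6] xy [616.4 130.9 212.3] [39.  23.2 24.7]
```

Call:
{"name": "step_arm", "arguments": {"deltas": [[0.6, 0, 0, 0, 0], [0.6, 0, 0, 0, 0], [0.6, 0, 0, 15, 0], [0.6, 0, 0, 15, 0], [0.6, 0, 0, 12, 0], [0.6, 0, 0, 7, 0], [0.6, 0, 0, 0, 0]]}}

```text
time_s: 5.42
ee_pos: [608.2, 135.2, 110.3]
orientation: [3.14, -0.001, -1.504]
ft_force: [-0.6, 0.5, 0.0]
finger_gap: 0.398
gripper_force: 0.0
```

```bash
python3 tips.py
python3 - <<'E'
from h import *
d=grab("scene"); save(d,"s2.png",(235,130,355,240),5)
E
```

```text
t 5.425 [608.2 135.2 110.3] [ 0.478  0.447 -0.109  0.    -1.016 -0.411]
tip z [149.7 150.9 156. ] xy [612.9 132.6 163.2] [66. 28. 25.]
```

View pics/s2.png

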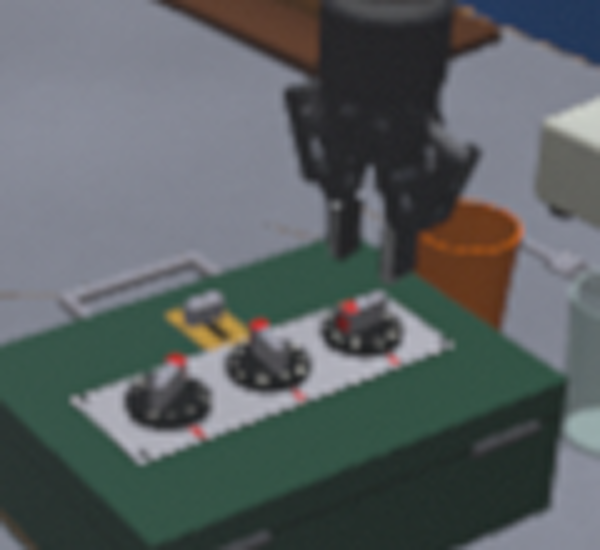

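The scene view shows the tips still about 40 mm above the left dial (crop 360,325) although the reported z is 110. The true tip height is therefore about the reading plus 37. I'll go lower and watch the force.

Call:
{"name": "step_arm", "arguments": {"deltas": [[0.6, 0, 0, 10, 0], [0.6, 0, 0, 10, 0], [0.6, 0, 0, 5, 0], [0.6, 0, 0, 0, 0]]}}

```text
time_s: 6.02
ee_pos: [608.1, 135.2, 85.4]
orientation: [3.14, -0.001, -1.504]
ft_force: [0.8, 0.6, 0.1]
finger_gap: 0.399
gripper_force: 0.0
```

```bash
sed -i 's/>130)/>118)/' tips.py; python3 tips.py
```

```text
t 6.025 [608.1 135.2  85.4] [ 0.478  0.472 -0.138  0.    -0.963 -0.411]
tip z [118.6 121.5 124.9] xy [612.7 131.9 131.7] [62.8 29.4 24.8]
```

Call:
{"name": "step_arm", "arguments": {"deltas": [[0.6, 0, 0, 5, 0], [0.6, 0, 0, 5, 0], [0.8, 0, 0, 0, 0], [1, 0, 0, 0, 0], [1, 0, 0, 0, 0], [1, 0, 0, 0, 0], [1, 0, 0, 0, 0]]}}

```text
time_s: 6.95
ee_pos: [607.2, 135.0, 75.9]
orientation: [3.139, -0.001, -1.504]
ft_force: [-5.0, -0.6, 2.8]
finger_gap: 0.094
gripper_force: 32.4
```

```bash
python3 go.py 608.5 135.3 75 -222.2
python3 - <<'E'
from h import *
d=grab("scene"); save(d,"s3.png",(255,150,345,225),7)
E
```

```text
t 6.95 pos [607.2 135.   75.9] rpy [179.9  -0.  -86.2] F [-5.  -0.6  2.8] gap 0.09 j6 -0.41
tool dx,dy,dz -0.2 -1.3 0.9 turn 136.0
```

View pics/s3.png

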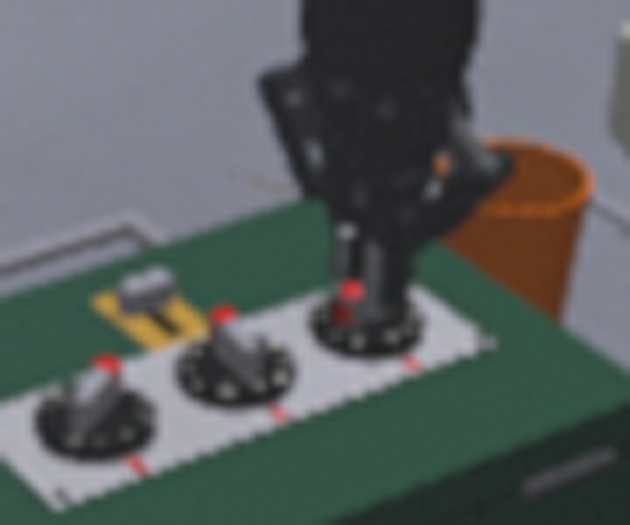

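The left bar is held: the gap of 0.09 is about 8 mm, with 32 N on the pad. Now I'll turn it +136 about tool z.

Call:
{"name": "step_arm", "arguments": {"deltas": [[1, 0, 0, 0, 6], [1, 0, 0, 0, 10], [1, 0, 0, 0, 10], [1, 0, 0, 0, 10], [1, 0, 0, 0, 10], [1, 0, 0, 0, 10], [1, 0, 0, 0, 10], [1, 0, 0, 0, 10], [1, 0, 0, 0, 10], [1, 0, 0, 0, 10], [1, 0, 0, 0, 10], [1, 0, 0, 0, 10]]}}

```text
time_s: 8.5
ee_pos: [607.6, 134.5, 75.9]
orientation: [-3.139, -0.001, 2.749]
ft_force: [-4.7, -1.9, 1.7]
finger_gap: 0.093
gripper_force: 32.4
```

Call:
{"name": "step_arm", "arguments": {"deltas": [[1, 0, 0, 0, 10], [1, 0, 0, 0, 10], [1, 0, 0, 0, 0], [1, 0, 0, 0, 0]]}}

```text
time_s: 9.0
ee_pos: [607.5, 134.3, 75.9]
orientation: [-3.139, -0.001, 2.409]
ft_force: [-4.4, -2.9, 1.1]
finger_gap: 0.09
gripper_force: 32.4
```

```bash
python3 go.py 601.8 64 111 -189.9
```

```text
t 9.0 pos [607.5 134.3  75.9] rpy [-179.8   -0.   138. ] F [-4.4 -2.9  1.1] gap 0.09 j6 -2.78
tool dx,dy,dz -42.8 -56.1 -35.1 turn -32.1
```

Call:
{"name": "step_arm", "arguments": {"deltas": [[0.6, 0, 0, 0, 0], [0.6, 0, 0, 0, 0], [0.6, 0, 0, 0, 0], [0.6, 0, 0, -22, 0], [0.6, 0, 0, -22, 0], [0.6, -21.4, -29.2, 0, 0], [0.6, -21.4, -29.2, 0, 0], [0.6, 0, 0, 0, -10.7], [0.6, 0, 0, 0, -10.7], [0.6, 0, 0, 0, -10.7], [0.6, 0, 0, 0, 0]]}}

```text
time_s: 10.38
ee_pos: [601.4, 63.5, 120.3]
orientation: [3.141, 0.001, 2.965]
ft_force: [0.5, -0.4, 0.0]
finger_gap: 0.401
gripper_force: 0.0
```

```bash
python3 go.py 601 63.3 75 -189.9
python3 - <<'E'
from meas import *
d=grab("top")
for x in reds(d): print(x)
E
```

```text
t 10.38 pos [601.4  63.5 120.3] rpy [180.    0.  169.9] F [ 0.5 -0.4  0. ] gap 0.4 j6 -2.12
tool dx,dy,dz 0.3 -0.3 45.3 turn -0.2
(np.int32(133), array([597.7, 143.3, 126. ]))
(np.int32(290), array([589.9,  67.4, 126. ]))
(np.int32(229), array([588.3,   4.5, 126. ]))
```

Call:
{"name": "step_arm", "arguments": {"deltas": [[0.6, 0, 0, 15, 0], [0.6, 0, 0, 15, 0], [0.6, 0, 0, 9, 0], [0.6, 0, 0, 5, 0], [0.8, 0, 0, 0, 0], [1, 0, 0, 0, 0], [1, 0, 0, 0, 0], [1, 0, 0, 0, 0], [1, 0, 0, 0, 0]]}}

```text
time_s: 11.55
ee_pos: [601.2, 62.9, 76.3]
orientation: [-3.141, 0.001, 2.966]
ft_force: [1.2, -4.4, -2.1]
finger_gap: 0.095
gripper_force: 33.5
```

Call:
{"name": "step_arm", "arguments": {"deltas": [[1, 0, 0, 0, -6], [1, 0, 0, 0, -10], [1, 0, 0, 0, -10], [1, 0, 0, 0, -10], [1, 0, 0, 0, -10], [1, 0, 0, 0, -10], [1, 0, 0, 0, -10], [1, 0, 0, 0, -10], [1, 0, 0, 0, 0], [1, 0, 0, 0, 0]]}}

```text
time_s: 12.8
ee_pos: [600.2, 64.7, 76.3]
orientation: [3.14, 0.001, -1.993]
ft_force: [-4.4, 4.3, 2.4]
finger_gap: 0.093
gripper_force: 34.0
```

```bash
python3 go.py 593 -8.5 75 -66.7
```

```text
t 12.8 pos [600.2  64.7  76.3] rpy [ 1.799e+02  1.000e-01 -1.142e+02] F [-4.4  4.3  2.4] gap 0.09 j6 -0.8
tool dx,dy,dz 69.7 -23.5 1.3 turn -47.5
```

Call:
{"name": "step_arm", "arguments": {"deltas": [[0.6, 0, 0, 0, 0], [0.6, 0, 0, 0, 0], [0.6, 0, 0, 0, 0], [0.6, 0, 0, -22, 0], [0.6, 0, 0, -22, 0], [0.6, 34.3, -10.9, 0, 0], [0.6, 34.3, -10.9, 0, 0], [0.6, 0, 0, 0, -10], [0.6, 0, 0, 0, -10], [0.6, 0, 0, 0, -10], [0.6, 0, 0, 0, -10], [0.6, 0, 0, 0, -7.5]]}}

```text
time_s: 14.3
ee_pos: [593.1, -8.4, 120.1]
orientation: [-3.141, -0.0, -1.158]
ft_force: [-0.6, 0.3, -0.2]
finger_gap: 0.403
gripper_force: 0.0
```

Call:
{"name": "step_arm", "arguments": {"deltas": [[0.6, 0, 0, 15, 0], [0.6, 0, 0, 15, 0], [0.6, 0, 0, 9, 0], [0.6, 0, 0, 5, 0], [0.8, 0, 0, 0, 0], [1, 0, 0, 0, 0], [1, 0, 0, 0, 0], [1, 0, 0, 0, 0], [1, 0, 0, 0, 0]]}}

```text
time_s: 15.42
ee_pos: [591.7, -8.6, 76.2]
orientation: [3.139, 0.0, -1.162]
ft_force: [-5.3, -1.5, 2.8]
finger_gap: 0.095
gripper_force: 32.6
```

Call:
{"name": "step_arm", "arguments": {"deltas": [[1, 0, 0, 0, 7.5], [1, 0, 0, 0, 10], [1, 0, 0, 0, 10], [1, 0, 0, 0, 10], [1, 0, 0, 0, 10], [1, 0, 0, 0, 0], [1, 0, 0, 0, 0]]}}

```text
time_s: 16.3
ee_pos: [591.6, -8.6, 76.1]
orientation: [3.139, -0.001, -1.991]
ft_force: [-5.3, -0.8, 2.4]
finger_gap: 0.098
gripper_force: 32.6
```

```bash
python3 go.py 520 73 75 -96.2
```

```text
t 16.3 pos [591.6  -8.6  76.1] rpy [ 1.799e+02 -1.000e-01 -1.141e+02] F [-5.3 -0.8  2.4] gap 0.1 j6 -0.68
tool dx,dy,dz -45.2 98.7 1.1 turn -17.9
```

Call:
{"name": "step_arm", "arguments": {"deltas": [[0.6, 0, 0, 0, 0], [0.6, 0, 0, 0, 0], [0.6, 0, 0, 0, 0], [0.6, 0, 0, -22, 0], [0.6, 0, 0, -22, 0], [1, -12.9, 39.1, 0, 0], [1, -12.9, 39.1, 0, 0], [1, -12.9, 39.1, 0, 0], [1, 0, 0, 0, -9], [1, 0, 0, 0, -9], [1, 0, 0, 0, 0]]}}

```text
time_s: 17.68
ee_pos: [502.0, 75.3, 120.4]
orientation: [-3.141, 0.001, -1.678]
ft_force: [0.5, 0.4, 0.4]
finger_gap: 0.001
gripper_force: 0.0
```

```bash
python3 go.py 501.7 75 75 -96.2
python3 - <<'E'
from meas import *
d=grab("top"); save(d,"t2.png",(195,160,325,260),6)
A=[(606.5,133.8),(600.6,64),(591.8,-8)]
for n,p in reds(d):
    for a in A:
        e=p[:2]-a
        if 8<np.hypot(*e)<17: print(n,p,"box angle",(np.degrees(np.arctan2(e[1],e[0]))+6.2)%360)
E
```

```text
t 17.68 pos [502.   75.3 120.4] rpy [-179.9    0.   -96.1] F [0.5 0.4 0.4] gap 0.0 j6 -0.58
tool dx,dy,dz 0.3 0.2 45.4 turn 0.1
194 [599.6   3.9 126. ] box angle 62.956674138035375
189 [595.9  52.2 126. ] box angle 254.48235621348954
```

View pics/t2.png

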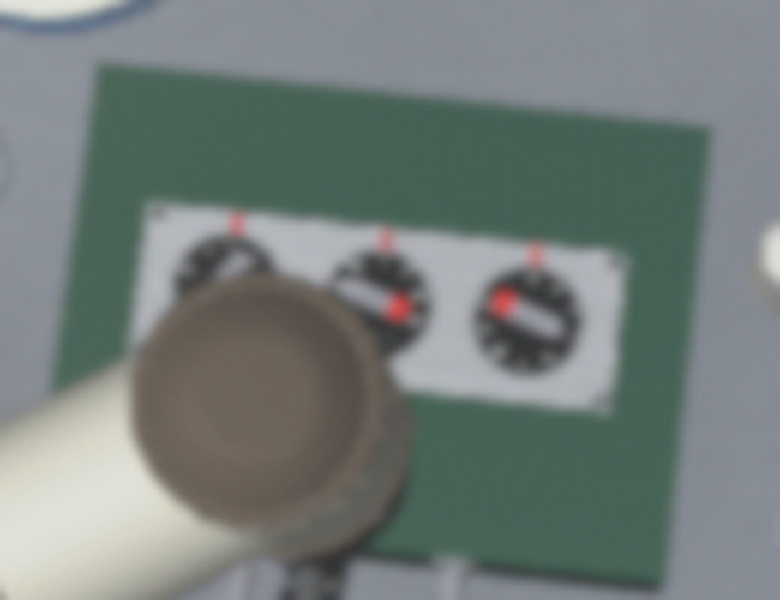

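The dials look right: middle red end at crop (400,308), right at (503,303). The right bar's direction works out at 72° relative to the box. Next I'll lower in front of the knob and push.

Call:
{"name": "step_arm", "arguments": {"deltas": [[1, 0, 0, 15, 0], [1, 0, 0, 15, 0], [1, 0, 0, 12, 0], [1, 0, 0, 5, 0], [1, 0, 0, 3, 0], [1, 0, 0, 0, 0]]}}

```text
time_s: 18.48
ee_pos: [501.7, 75.0, 70.1]
orientation: [-3.141, 0.0, -1.676]
ft_force: [0.3, 0.8, 0.3]
finger_gap: -0.002
gripper_force: 0.0
```

Call:
{"name": "step_arm", "arguments": {"deltas": [[1, 0, -4, 0, 0], [1, 0, -4, 0, 0], [1, 0, -3, 0, 0], [1, 0, -3, 0, 0], [1, 0, 0, 0, 0]]}}

```text
time_s: 19.1
ee_pos: [515.7, 73.4, 70.3]
orientation: [-3.141, -0.0, -1.676]
ft_force: [-0.8, -0.1, 2.9]
finger_gap: 0.0
gripper_force: 1.0
```

```bash
python3 go.py 530 72 69 -96.2
python3 - <<'E'
from h import *
d=grab("scene"); save(d,"s4.png",(240,130,340,225),6)
E
```

```text
t 19.1 pos [515.7  73.4  70.3] rpy [-180.   -0.  -96.] F [-0.8 -0.1  2.9] gap 0.0 j6 -0.56
tool dx,dy,dz -0.1 -14.3 1.3 turn 0.2
```

View pics/s4.png

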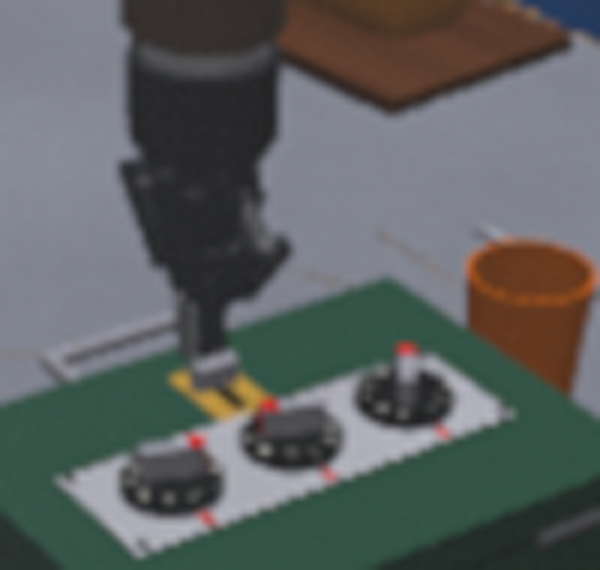

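The shut fingers are right at the knob's front (crop 210,360) and at its height. Now pushing.

Call:
{"name": "step_arm", "arguments": {"deltas": [[1, 0, -3, 0, 0], [1, 0, -3, 0, 0], [1, 0, -3, 0, 0], [1, 0, -3, 0, 0], [1, 0, 0, 0, 0]]}}

```text
time_s: 19.77
ee_pos: [528.0, 72.1, 70.2]
orientation: [-3.141, -0.0, -1.676]
ft_force: [-0.6, -1.4, 4.1]
finger_gap: 0.003
gripper_force: 2.0
```

Call:
{"name": "step_arm", "arguments": {"deltas": [[1, 0, -3, 0, 0], [1, 0, -2, 0, 0], [1, 0, 0, 0, 0]]}}

```text
time_s: 20.15
ee_pos: [532.7, 71.6, 70.2]
orientation: [-3.141, -0.0, -1.676]
ft_force: [-1.1, -1.6, 4.4]
finger_gap: -0.001
gripper_force: 2.3
```

Call:
{"name": "step_arm", "arguments": {"deltas": [[1, 0, -2, 0, 0], [1, 0, -2, 0, 0], [1, 0, 0, 0, 0]]}}

```text
time_s: 20.52
ee_pos: [535.3, 71.2, 70.1]
orientation: [3.139, -0.0, -1.677]
ft_force: [-5.7, -0.3, 7.2]
finger_gap: 0.001
gripper_force: 3.9
```

Run:
```python
from h import *
d=grab("scene"); save(d,"s5.png",(240,150,340,225),6)
```

```text
(no output)
```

View pics/s5.png

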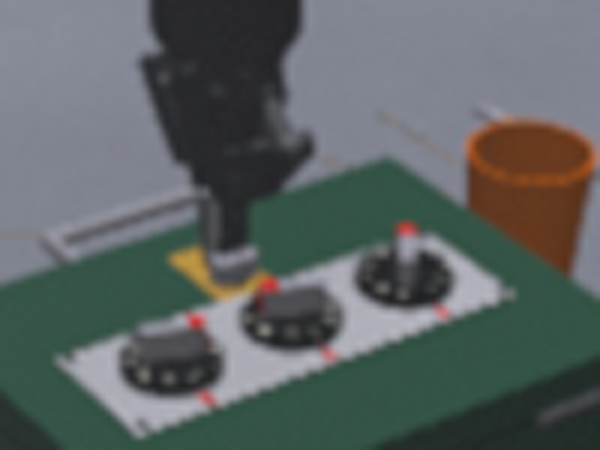

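The knob now sits at the back end of the brass plate (crop 235,268), against the aluminium plate. I'll push 1 mm more, back off, rise and go over the bar.

Call:
{"name": "step_arm", "arguments": {"deltas": [[1, 0, -1, 0, 0], [1, 0, 0, 0, 0], [1, 0, 0, 0, 0], [1, 0, 5, 0, 0], [1, 0, 5, -10, 0], [0.6, 0, 0, -35, 0], [0.6, 0, 42, 0, 0], [0.6, 0, 41.6, 0, 0], [0.6, 0, 0, 0, 0], [0.6, 0, 0, 0, 0]]}}

```text
time_s: 21.82
ee_pos: [445.1, 81.6, 115.7]
orientation: [-3.14, 0.001, -1.676]
ft_force: [-0.0, -0.5, -0.1]
finger_gap: 0.399
gripper_force: 0.0
```

```bash
python3 go.py 444.3 80.5 40 -96.2; python3 tips.py
python3 - <<'E'
from meas import *
d=grab("top"); 
A=[(606.5,133.8),(600.6,64),(591.8,-8)]
for n,p in reds(d):
    for a in A:
        e=p[:2]-a
        if 8<np.hypot(*e)<17: print(n,p,"box angle",(np.degrees(np.arctan2(e[1],e[0]))+6.2)%360)
# bar & knob from depth in scene, away from gripper
d=grab("scene"); v,u=np.mgrid[0:420,0:560]; o,D=ray(d,np.c_[u.ravel(),v.ravel()]); P=o+D*d["range_z"].ravel()[:,None]
B=np.array([595.5,64]);ex=np.array([np.cos(-.108),np.sin(-.108)]);ey=np.array([-ex[1],ex[0]])
q=np.c_[(P[:,:2]-B)@ex,(P[:,:2]-B)@ey,P[:,2]]
k=(q[:,0]<-135)&(q[:,0]>-175)&(abs(q[:,1])<60)&(q[:,2]>70)&(q[:,2]<105); print("bar",k.sum(),np.percentile(q[k],[5,50,95],axis=0).round(1).tolist())
k=(abs(q[:,0]+50)<25)&(abs(q[:,1])<20)&(q[:,2]>106)&(q[:,2]<122); print("knob",k.sum(),q[k].mean(0).round(1),np.ptp(q[k],axis=0).round(1))
E
```

```text
t 21.82 pos [445.1  81.6 115.7] rpy [-1.799e+02  1.000e-01 -9.600e+01] F [-0.  -0.5 -0.1] gap 0.4 j6 -0.65
tool dx,dy,dz 1.1 0.7 75.7 turn 0.2
t 21.825 [445.1  81.6 115.7] [ 0.542  0.168 -0.511  0.    -0.89  -0.647]
tip z [152.3 155.8 161.8] xy [451.8  79.9 166.6] [57.4 27.8 24.9]
227 [599.2 144.9 126. ] box angle 129.5312259996309
196 [599.7   3.8 126. ] box angle 62.39802679695371
193 [595.7  52.2 126. ] box angle 253.6491245183331
bar 95 [[-151.9, -51.9, 82.7], [-146.6, 1.8, 89.0], [-137.5, 49.6, 91.6]]
knob 34 [-41.8  -0.8 111.9] [13.2 27.4 10. ]
```

Bolt and dials check out, and the bar is at x = -152 in the box frame. Next: lower around it and grip lightly.

Call:
{"name": "step_arm", "arguments": {"deltas": [[0.65, 0, 0, 20, 0], [0.65, 0, 0, 20, 0], [0.65, 0, 0, 18, 0], [0.65, 0, 0, 12, 0], [0.65, 0, 0, 8, 0], [0.8, 0, 0, 0, 0], [1, 0, 0, 0, 0], [1, 0, 0, 0, 0], [1, 0, 0, 0, 0], [1, 0, 0, 0, 0]], "grip_force": 25}}

```text
time_s: 23.22
ee_pos: [443.5, 81.1, 37.2]
orientation: [3.14, -0.0, -1.677]
ft_force: [-4.3, 2.9, 0.3]
finger_gap: 0.106
gripper_force: 24.6
```

Run:
```python
from bench import manip
import numpy as np
s=manip.get_state(); print(s["ft_force"].round(1),s["finger_gap"],s["ee_pos"].round(1),s["joints"].round(2))
R=np.hypot(262,12);a0=np.arctan2(12,262)
a=np.radians(np.r_[np.arange(0,73,4)])+a0
x=-R*np.cos(a);z=R*np.sin(a)
print(np.c_[np.degrees(a-a0),np.r_[0,-np.diff(x)],np.r_[0,-np.diff(z)]].round(1))
```

```text
[-4.3  2.9  0.3] 0.10576898703059565 [443.5  81.1  37.2] [ 0.54  0.28 -0.61 -0.   -0.68 -0.65]
[[  0.    0.    0. ]
 [  4.   -1.5 -18.2]
 [  8.   -2.7 -18.1]
 [ 12.   -4.  -17.9]
 [ 16.   -5.2 -17.5]
 [ 20.   -6.4 -17.1]
 [ 24.   -7.6 -16.6]
 [ 28.   -8.8 -16.1]
 [ 32.   -9.9 -15.4]
 [ 36.  -10.9 -14.7]
 [ 40.  -11.9 -13.9]
 [ 44.  -12.9 -13. ]
 [ 48.  -13.7 -12.1]
 [ 52.  -14.5 -11.1]
 [ 56.  -15.3 -10.1]
 [ 60.  -16.   -9. ]
 [ 64.  -16.5  -7.8]
 [ 68.  -17.   -6.7]
 [ 72.  -17.5  -5.5]]
```

Call:
{"name": "step_arm", "arguments": {"deltas": [[1, 0, -0.7, -9.1, 0], [1, 0, -0.8, -9.1, 0], [1, 0, -1.3, -9.1, 0], [1, 0, -1.4, -9, 0], [1, 0, -2, -9, 0], [1, 0, -2, -8.9, 0], [1, 0, -2.6, -8.8, 0], [1, 0, -2.6, -8.7, 0], [1, 0, 0, 0, 0]]}}

```text
time_s: 24.35
ee_pos: [456.6, 79.7, 109.6]
orientation: [3.14, 0.0, -1.677]
ft_force: [-7.5, 4.0, 2.0]
finger_gap: 0.104
gripper_force: 25.0
```

```bash
cat > bar.py <<'E'
from h import *
print(manip.get_state()["ft_force"].round(1),manip.get_state()["finger_gap"].round(3))
d=grab("scene"); v,u=np.mgrid[0:420,0:560]; o,D=ray(d,np.c_[u.ravel(),v.ravel()]); P=o+D*d["range_z"].ravel()[:,None]
B=np.array([600.5,61]);ex=np.array([np.cos(-.108),np.sin(-.108)]);ey=np.array([-ex[1],ex[0]])
q=np.c_[(P[:,:2]-B)@ex,(P[:,:2]-B)@ey,P[:,2]]
# lid top surface near its right side: height vs x, slope gives the angle
k=(q[:,1]>-135)&(q[:,1]<-115)&(q[:,2]>85)&(q[:,0]<125); Q=q[k]
vx,vz,_,_=cv2.fitLine(np.c_[Q[:,0],Q[:,2]].astype(np.float32),cv2.DIST_HUBER,0,.01,.01).ravel()[:4]
print("lid n",k.sum(),"angle",np.degrees(np.arctan2(-vz*np.sign(vx),abs(vx))).round(1),"z max",Q[:,2].max().round(0))
E
python3 bar.py
```

```text
Traceback (most recent call last):
  File "bar.py", line 2, in <module>
    print(manip.get_state()["ft_force"].round(1),manip.get_state()["finger_gap"].round(3))
                                                 ^^^^^^^^^^^^^^^^^^^^^^^^^^^^^^^^^^^^^
AttributeError: 'float' object has no attribute 'round'
```

```bash
sed -i '2d' bar.py; python3 bar.py
```

```text
lid n 1007 angle 6.3 z max 437.0
```

```bash
cat >> bar.py <<'E'
for a in range(-170,120,20):
    s=q[(abs(q[:,1]+120)<15)&(abs(q[:,0]-a)<8)&(q[:,2]>60)]
    if len(s): print(a,len(s),np.percentile(s[:,2],[10,50,90]).round(0))
E
python3 bar.py
```

```text
lid n 998 angle 6.1 z max 438.0
-110 20 [62. 73. 74.]
-90 34 [153. 155. 158.]
-70 42 [147. 150. 152.]
-50 42 [142. 144. 147.]
-30 49 [135. 138. 141.]
-10 44 [130. 133. 135.]
10 47 [125. 127. 130.]
30 46 [120. 121. 124.]
50 53 [113. 116. 120.]
70 51 [107. 110. 112.]
90 55 [101. 104. 107.]
110 117 [ 65.  86. 100.]
```

The lid is up 16° as commanded, so I'll continue the arc.

Call:
{"name": "step_arm", "arguments": {"deltas": [[1, 0, -6.4, -17.1, 0], [1, 0, -7.6, -16.6, 0], [1, 0, -8.8, -16.1, 0], [1, 0, -9.9, -15.4, 0], [1, 0, -10.9, -14.7, 0], [1, 0, -11.9, -13.9, 0], [1, 0, 0, 0, 0]]}}

```text
time_s: 25.32
ee_pos: [511.3, 73.7, 205.1]
orientation: [3.139, -0.0, -1.676]
ft_force: [-10.2, 3.6, 9.8]
finger_gap: 0.104
gripper_force: 25.4
```

```bash
python3 bar.py
```

```text
lid n 1099 angle 5.0 z max 437.0
-110 27 [61. 73. 76.]
-90 3 [75. 76. 77.]
-50 19 [229. 232. 233.]
-30 73 [214. 220. 225.]
-10 73 [198. 203. 209.]
10 73 [181. 186. 192.]
30 66 [165. 170. 175.]
50 72 [147. 153. 159.]
70 76 [131. 136. 142.]
90 72 [113. 119. 125.]
110 123 [ 65.  99. 108.]
```

Call:
{"name": "step_arm", "arguments": {"deltas": [[1, 0, -11.7, -14, 0], [1, 0, -13.4, -12.4, 0], [1, 0, -14.5, -11.4, 0], [1, 0, -15.3, -10.4, 0], [1, 0, -16, -9.2, 0], [1, 0, -16.5, -8, 0], [1, 0, -17, -6.7, 0], [1, 0, -17.5, -5.5, 0], [1, 0, 0, 0, 0]]}}

```text
time_s: 26.5
ee_pos: [636.0, 60.1, 284.0]
orientation: [-3.135, -0.0, -1.676]
ft_force: [-0.1, 0.2, 4.9]
finger_gap: 0.102
gripper_force: 24.8
```

```bash
python3 bar.py
```

```text
lid n 1142 angle 3.7 z max 438.0
-110 28 [60. 73. 76.]
-90 1 [75. 75. 75.]
30 1 [283. 283. 283.]
50 18 [285. 287. 289.]
70 210 [248. 267. 286.]
90 196 [186. 205. 225.]
110 195 [122. 143. 163.]
```

The lid stands at about 72°. Now let go and rise.

Call:
{"name": "step_arm", "arguments": {"deltas": [[0.6, 0, 0, 0, 0], [0.6, 0, 0, 0, 0], [0.6, 0, 0, 0, 0], [0.6, 0, 0, -20, 0], [0.6, 0, 0, -30, 0], [0.6, 0, 0, -40, 0], [0.6, 0, 0, 0, 0], [0.6, 0, 0, 0, 0], [0.6, 0, 0, 0, 0]]}}

```text
time_s: 27.68
ee_pos: [633.6, 60.9, 368.6]
orientation: [3.139, -0.001, -1.676]
ft_force: [-0.1, 0.3, 0.6]
finger_gap: 0.402
gripper_force: 0.0
```

```bash
python3 bar.py | tail -4; python3 tips.py
```

```text
50 18 [285. 287. 289.]
70 198 [246. 267. 285.]
90 197 [187. 206. 226.]
110 192 [124. 145. 164.]
t 27.725 [633.7  60.9 368.8] [ 0.349  0.354  0.39  -0.    -1.609 -0.455]
tip z [201.3 208.8 215.9] xy [686.4  53.3 216.8] [ 8.4 49.5 24.7]
```

```bash
python3 -c "
from bench import manip; print(manip.finish_job())"
```

```text
the job is handed in; nothing more can be done
None
```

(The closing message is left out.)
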